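Wind a veneer clamp tight with its loose crank

ROBOT

A 6-joint arm with a two-finger parallel gripper is mounted at the origin on the work surface. World frame = base frame: x ahead of the robot, y to its left, z up, the work surface at z = 0. Lengths are in mm, angles in degrees, forces in N, time in s.
With the tool pointing down it reaches from about 350 to 925 mm from the base axis. Payload 6.4 kg.
Tool frame: the origin (TCP) lies on the mounting face of the last link; the fingertips stand 173 mm ahead of it and the grasp point (between the pads) lies 155 mm ahead of it (arm.grasp_offset is the distance from the TCP to the grasp point, in mm); z points along the fingers, y is the line along which they close (so a half turn about z gives the same grasp; the last joint's range is limited). The gripper opens to 85 mm and grips with 20 to 120 N. Pads are 22 mm wide; open, the fingers measure 114 mm over their backs; the gripper's body (76 mm by 85 mm) begins 54 mm behind the grasp point. The pads swing forward as they close: fully open they stand 13 mm farther back than shut.
Start: joints at [-73.86, 14.043, 89.255, -0, 76.702, -9.975], TCP at [286.124, -583.651, 404.69] pointing down, gripper open.
Joint ranges: [-179.41, 179.41], [-58.25, 129.5], [7.25, 145.43], [-54.29, 234.29], [11.92, 165.04], [-157.13, 157.13]. Speed limits (degrees/s): [147.25, 147.25, 180, 180, 180, 180].

INTERFACE

Orientations are given as a 3x3 rotation matrix whose columns are the frame's x, y, z axes.
In Python, from cell import arm, eyes gives the robot as it stands.
- The arm moves only by the shell command python3 -m pendant 'ROWS' [OPENING] [FORCE]. ROWS is JSON, a list of rows, each an object with "xyz": the shift along the tool's x, y, z each as a share of 0.1 m, from -1 to 1, a list of three; "twist": the turn about the tool's z as a share of pi rad, from -1 to 1. A call has 1 to 20 rows; each row is the pose to reach, as a shift and turn from the pose commanded when the call began, along the tool's axes at that moment, turning the shorter way round; what a row does not reach only later rows make up. A row lasts 1/12 s, in which the tool goes at most 41.7 mm and 7.16 degrees, less where a joint would pass 70% of its speed; a pose out of reach is approached as far as the arm can. A call with a number of a shift or a turn outside -1 to 1 is refused whole. A call with a gripper value outside its range is refused whole. OPENING is the closure, from 0 (fully open) to 1 (shut), set as the call begins (- or left out, the last holds). The fingers move at their own pace and stop on an object; FORCE is the grip in N (left out, the last holds). Time passes only in rows, so rows that repeat a pose let the fingers close. It gives the time, the measured TCP pose, the force, the opening and the grip force at its end, in the units of the state.
- arm.read_state(): the state, without advancing time (a new reading comes with each control period).
- eyes.get_image(name): name is "scene" or "top"; returns the picture (480x640x3 uint8, red, green, blue); there is no depth.
- eyes.camera_model(name): a dict with "camera_matrix" (3x3 intrinsics, pixels), "k1" (the pictures are not rectified: a ray, as slopes to the right and down, at radius r is drawn at 1 + k1 r^2 times it, then the intrinsics apply), "R" (3x3) and "t" (3): a world point X has camera coordinates R X + t. Camera axes: x right, y down, z forward; pixel columns grow to the right and rows downward; lengths in mm; the calibration is good to about 2 mm. A picture is of the moment at which its call begins. camera_model takes no time and is no camera call.
- arm.sign_off(): hands the job in; it is judged then, once.
The state is a dict: "time_s": time; "joint_pos": joint angles; "joint_vel": joint speeds; "tau": joint torques, N m; "eef_pos": TCP position; "eef_rot": TCP orientation; "force": force on the tool from outside, world axes, zero at the start; "ft_torque": the same for the moment, N m; "grip_width": finger opening in mm; "gripper_force": force on a finger pad.
Only numpy, scipy, OpenCV 4.12 (cv2) and the standard library are available. Lean on these libraries where they do the work, as an engineer would, in place of code of your own. Each camera call takes 0.05 s, during which the arm holds its last target. There are 200 camera calls.

TASK

The re-glued veneer of this wardrobe shelf must be clamped: fit the loose crank fully onto the square end of the clamp's screw, take it by its turning grip and wind it clockwise (seen from above), keeping it down on the square all the while, until the foot presses the wooden block and the pull at the grip has risen from about 5 N running free to about 8 N, and no tighter. Then let go, leaving the crank on the screw, the block where it lay and the other things on the shelf undisturbed.

Things in the scene. Friction and masses are not known exactly. Their poses are not given: they have to be found in the camera images.
- crank: loose steel crank, 0.3 to 0.4 kg, lying flat on the shelf, grip up. Origin: on the socket axis at the underside. Hub 30 x 30 x 30 mm, sides along x and y, with a 15 mm square hole right through (sides along x and y). Flat arm 24 mm wide, 10 mm thick, flush with the underside, runs along +x to the grip axis 55 mm away. z up
- crank_grip (a point): middle of the crank's black plastic grip: upright round sleeve, 24 mm thick, from 12 to 72 mm above the crank's underside, turning freely on its pin; 55 mm from the socket axis, 42 mm above the underside. Pull needed here, moving slowly: 5 N with the screw running free; once the foot bears on the block, 1 N more every eighth of a turn; right at 7 to 9 N, crushing from 11 N
- screw_end (a point): screw axis at the shoulder: flat collar, 28 mm across, on which the hub's underside rests when fully fitted. Above it stands the square end, 14 mm wide, 20 mm high, top 3 mm bevelled, sides along this point's x and y. Turns and sinks with the screw: clockwise from above = down, 8 mm a turn; stays where left. Starts 150 to 158 mm above the shelf
- clamp: grey iron C-clamp, fixed on the shelf's front edge; origin on the screw axis at the shelf's top face, x towards its back 190 mm away. Upper arm and boss (38 mm) up to 112 mm above the shelf. The steel foot under the screw, 40 mm wide, meets the block with the shoulder somewhere from 129 to 139 mm above the shelf: it sits differently each time and must be felt
- caul: oak block with cork face, 90 x 70 x 28 mm, lying loose on the shelf under the clamp's foot; origin centre of underside
- globe: snow globe, 92 mm high, 84 mm dark wooden base; leave alone. Origin centre of underside
- knob: white plastic drawer knob, 33 mm wide, 28 mm high; leave alone. Origin centre of underside
- valet_hook: stainless steel valet hook, plate 75 x 22 mm, 54 mm high; leave alone. Origin centre of underside
- hanger: wooden hanger, 420 mm long, lying flat; leave alone. Origin middle of its lower bar
Not all that is in view belongs to the job. Of the things shaped like the caul, the cork one is meant.

How it is judged:
By the outcome, as a careful person would: the job done as asked, in the order asked, and still so for the second after the job is handed in, with the robot touching nothing.
It also fails if it takes over 72 s, if anything falls off the work surface, if the arm or the gripper's body presses on something with over 40 N, if the wrist force passes 120 N, or if a joint passes its speed limit or range.

## Working session

There is one attempt and no reset: what is moved stays moved. The work goes in short steps, Python scripts to look and compute and a shell command to move; the robot and the scene stay as the last step left them, time stands still between calls to the robot, and variables do not carry over. Pictures are saved under pics/ and viewed, at most 10 in all, crops included, and the job is handed in when it is done.

```bash
ls; mkdir -p pics; python3 - <<'E'
from cell import arm, eyes
import cv2, json
for n in("scene","top"):
    cv2.imwrite(f"pics/{n}0.png",cv2.cvtColor(eyes.get_image(n),cv2.COLOR_RGB2BGR))
    print(n,eyes.camera_model(n))
s=arm.read_state();print(s)
E
```

```text
pics
scene {'camera_matrix': array([[560.719427  ,   0.        , 316.76886137],
       [  0.        , 560.719427  , 234.10619268],
       [  0.        ,   0.        ,   1.        ]]), 'k1': 0.049612368787404756, 'R': array([[ 0.85863291,  0.51206655, -0.02318139],
       [ 0.26158049, -0.47661312, -0.83929469],
       [-0.44082329,  0.71458225, -0.54318233]]), 't': array([-480.40272758,   21.90954107, 1721.37767539])}
top {'camera_matrix': array([[562.4723004 ,   0.        , 320.22454178],
       [  0.        , 562.4723004 , 242.01307712],
       [  0.        ,   0.        ,   1.        ]]), 'k1': -0.16028128851830084, 'R': array([[-0.01559143, -0.99982748, -0.01009522],
       [-0.98783372,  0.01696524, -0.15458563],
       [ 0.15473023,  0.00756218, -0.98792782]]), 't': array([ 122.35696394,  491.92487457, 1403.29956147])}
{'time_s': 0.1, 'joint_pos': array([-7.38598702e+01,  1.40800254e+01,  8.93183922e+01,  3.27343127e-04,
        7.67015767e+01, -9.97647018e+00]), 'joint_vel': array([-0.0486308 , -0.11919682, -0.11510011,  0.09569215, -0.01487794,
       -0.04732779]), 'tau': array([-5.73461384e-04, -4.30674577e+01, -3.27126575e+01, -1.55875746e-04,
        2.90346768e-03,  5.84631181e-06]), 'eef_pos': array([ 286.06461454, -583.43929729,  403.6869112 ]), 'eef_rot': array([[ 8.97900731e-01,  4.40197736e-01, -4.79810881e-04],
       [ 4.40197890e-01, -8.97899216e-01,  1.67798545e-03],
       [ 3.07823582e-04, -1.71787610e-03, -9.99998477e-01]]), 'force': array([0.21459203, 0.58645085, 0.00283643]), 'ft_torque': array([-0.00189184, -0.01966226, -0.04172799]), 'gripper_force': 0.0, 'grip_width': 85.78824641515278}
```

View pics/scene0.png

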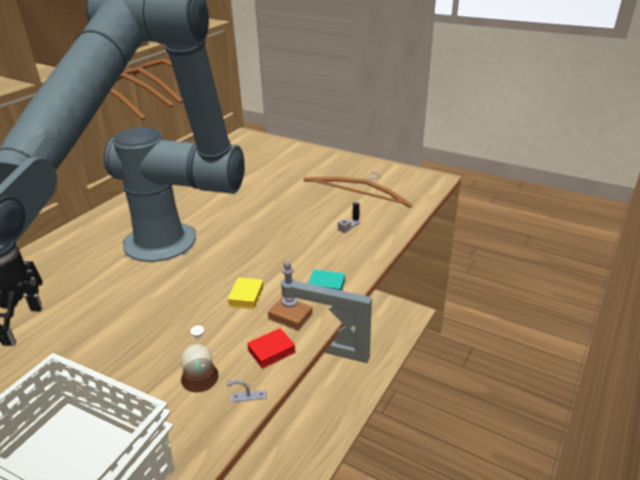

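View pics/top0.png

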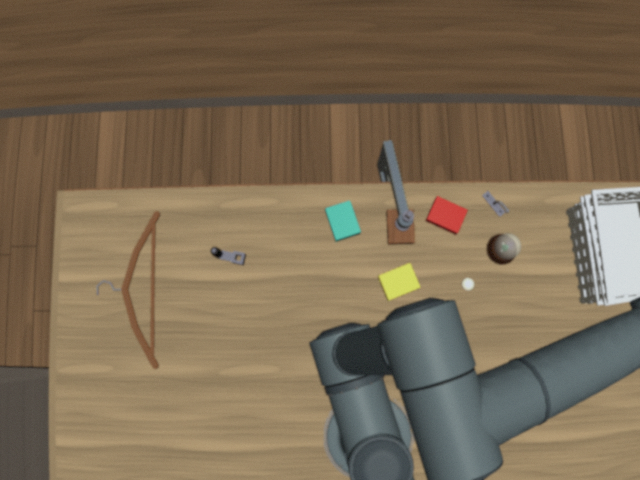

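Both views show the crank (top: grip about (216,252), hub about (238,258); scene: hub (345,226), grip (356,212)) and the clamp screw (top (404,218); scene (288,268)). I'll zoom in on both.

```bash
cat > h.py <<'E'
import numpy as np, cv2
from cell import arm, eyes
C={n:eyes.camera_model(n) for n in("scene","top")}
def ray(n,u,v):
    c=C[n];K=c["camera_matrix"];d=np.array([(u-K[0,2])/K[0,0],(v-K[1,2])/K[1,1]]);x=d.copy()
    for _ in range(20): x=d/(1+c["k1"]*(x@x))
    return -c["R"].T@c["t"], c["R"].T@np.r_[x,1]
def onz(n,u,v,z):
    o,d=ray(n,u,v);return o+d*(z-o[2])/d[2]
def proj(n,X):
    c=C[n];K=c["camera_matrix"];p=c["R"]@np.asarray(X,float)+c["t"];x=p[:2]/p[2];x=x*(1+c["k1"]*(x@x))
    return K[0,0]*x[0]+K[0,2],K[1,1]*x[1]+K[1,2]
def two(pa,pb):
    (o1,d1),(o2,d2)=ray("top",*pa),ray("scene",*pb)
    s=np.linalg.lstsq(np.c_[d1,-d2],o2-o1,rcond=None)[0]
    a,b=o1+s[0]*d1,o2+s[1]*d2
    return (a+b)/2,np.linalg.norm(a-b)
def grab(n): return cv2.cvtColor(eyes.get_image(n),cv2.COLOR_RGB2BGR)
def tile(L,name):
    # L: (img,u0,v0): 50x37 px crops at 8x
    T=[cv2.resize(i[v:v+37,u:u+50],(400,296),interpolation=cv2.INTER_CUBIC) for i,u,v in L]
    cv2.imwrite(name,np.vstack([np.hstack(T[:2]),np.hstack(T[2:])]) if len(T)>2 else np.hstack(T))
E
python3 - <<'E'
from h import *
t=cv2.imread("pics/top0.png");s=cv2.imread("pics/scene0.png")
tile([(t,204,236),(t,380,200),(s,328,198),(s,268,258)],"pics/z1.png")
E
```

```text
(no output)
```

View pics/z1.png

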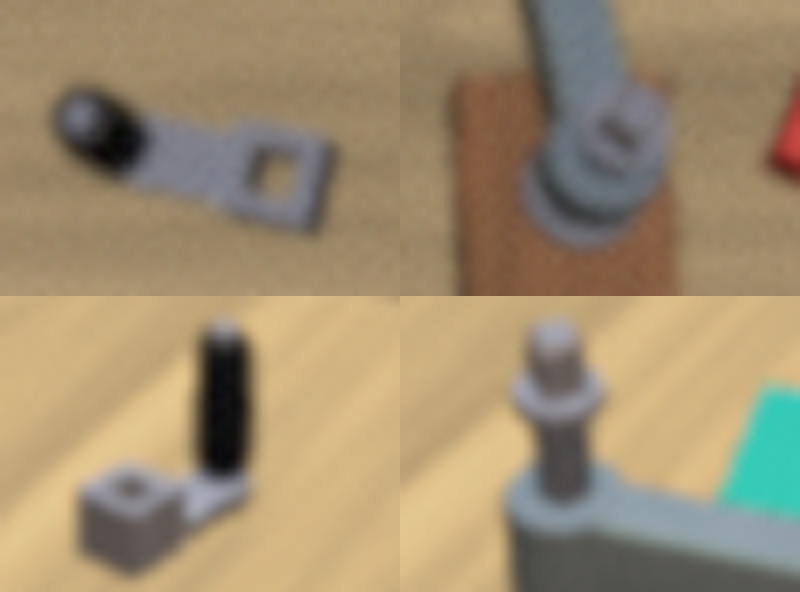

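```bash
python3 - <<'E'
from h import *
np.set_printoptions(precision=1,suppress=True)
f=lambda U,V,u0,v0:((U+.5)/8-.5+u0,(V+.5)/8-.5+v0)
print("hub", onz("top",*f(279,177,204,236),30)); print("hole",onz("top",*f(273,169,204,236),30))
print("gripcap",onz("top",*f(80,113,204,236),74))
for p in [(242,122),(335,143),(318,235),(225,208)]: print(onz("top",*f(*p,204,236),30))
print("hub scene",onz("scene",*f(130,192,328,198),30),"grip",two(f(80,113,204,236),f(223,326,328,198)))
print("sq top",two(f(217,132,380,200),f(155,39,268,258)))
print("collar",two(f(221,130,380,200),f(160,92,268,258)))
t=cv2.imread("pics/top0.png")
# yaw from hub/arm mask
m=cv2.inRange(cv2.cvtColor(t,cv2.COLOR_BGR2HSV),(90,0,60),(150,120,220)); 
m2=np.zeros_like(m);m2[236:273,204:254]=m[236:273,204:254]
print((m2>0).sum(),cv2.minAreaRect(cv2.findNonZero(m2)))
for z in (0,):
  print("caul corners", [onz("top",u,v,28)[:2] for u,v in((388,209.5),(414,209),(415,243),(388.5,243.5))])
# clamp arm direction: edges
print("arm", onz("top",388,141,112),onz("top",404,215,112))
E
```

```text
hub [457.9 326.1  30. ]
hole [460.6 328.1  30. ]
gripcap [473.4 382.6  74. ]
[476.  338.3  30. ]
[468.7 308.   30. ]
[438.9 313.4  30. ]
[448.1 343.6  30. ]
hub scene [462.1 328.2  30. ] grip (array([481.7, 401.3, -63.6]), np.float64(28.809368375437842))
sq top (array([534. , -91. , 163.8]), np.float64(2.911676745150173))
collar (array([537.6, -94.7, 148. ]), np.float64(2.410075562267825))
186 ((227.42308044433594, 255.3845977783203), (32.75139617919922, 10.39415454864502), 11.309932708740234)
caul corners [array([578.5, -64. ]), array([ 578.8, -132.3]), array([ 488.8, -131.1]), array([488.6, -62.1])]
arm [737. -61. 112.] [546.  -93.1 112. ]
```

```bash
python3 - <<'E'
from h import *
t=np.mean([grab("top").astype(float) for _ in range(6)],0);s=np.mean([grab("scene").astype(float) for _ in range(6)],0)
np.savez("avg.npz",t=t,s=s)
def z(i,u,v):
    c=i[v:v+18,u:u+18]; c=cv2.resize(c,(396,396),interpolation=cv2.INTER_CUBIC);lo,hi=c.min(),c.max()
    return np.clip((c-lo)/(hi-lo)*255,0,255).astype(np.uint8)
cv2.imwrite("pics/z2.png",np.hstack([z(t,398,208),z(s,278,258)]))
E
```

```text
(no output)
```

View pics/z2.png

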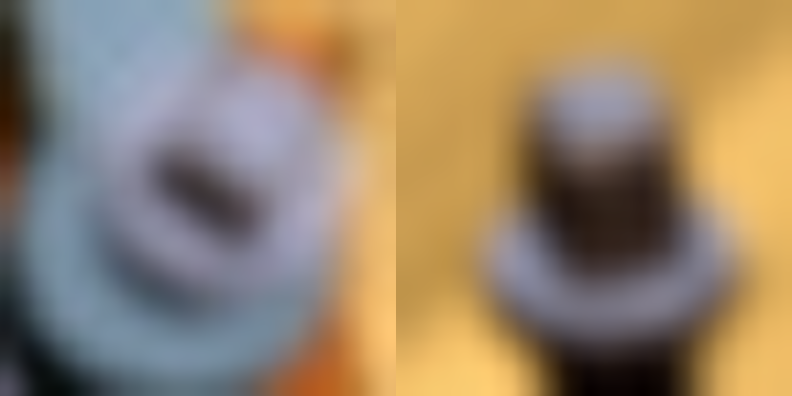

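The top crop shows one dark side of the square end, about 35° below image-right, so one side points at about 56° mod 90 in the world. The scene crop shows the collar at (287,269) and the square's top at (287,262.5). Now I'll move towards the crank.

```bash
P="python3 -m pendant"
R='[{"xyz":[0.696,-0.926,0],"twist":0},{"xyz":[0.696,-0.926,0],"twist":0},{"xyz":[0.696,-0.926,0],"twist":0},{"xyz":[0.696,-0.926,0],"twist":0}]'
$P '[{"xyz":[0.696,-0.926,0],"twist":0},{"xyz":[0.696,-0.926,0],"twist":0},{"xyz":[0.696,-0.926,0],"twist":0},{"xyz":[0.696,-0.926,0],"twist":0}]'
$P '[{"xyz":[0.696,-0.926,0],"twist":0},{"xyz":[0.696,-0.926,0],"twist":0},{"xyz":[0.696,-0.926,0],"twist":0},{"xyz":[0.696,-0.926,0],"twist":0}]'
python3 - <<'E'
from h import *
s=np.load("avg.npz");np.set_printoptions(precision=1,suppress=True)
g=lambda U,V,u0,v0:(U/22-.5+u0,V/22-.5+v0)
print("sqtop",two(g(248,125,398,208),g(207,110,278,258)))
a=onz("top",*g(248,125,398,208),172);b=onz("scene",*g(207,110,278,258),172);print(a,b)
# dark face direction
t=s["t"].sum(2)[208:226,398:416];t=cv2.resize(t,(396,396),interpolation=cv2.INTER_CUBIC)[120:280,120:290]
for th in (240,260,290,320):
    m=np.argwhere(t<th)
    if len(m)<50: print(th,len(m),t.min());continue
    w,v=np.linalg.eigh(np.cov(m.T));d=v[:,1];print(th,len(m),m.mean(0)+120,np.degrees(np.arctan2(d[0],d[1])),np.sqrt(w))
c=np.array([536,-92,160.]);p0=np.array(proj("top",c));
for th in (50,56,62): 
    d=np.array(proj("top",c+7*np.array([np.cos(np.radians(th)),np.sin(np.radians(th)),0])))-p0;print(th,np.degrees(np.arctan2(d[1],d[0])))
print(np.array(proj("top",[536,-92,172]))-np.array(proj("top",[536,-92,152])))
E
```

```text
time_s: 1.03
eef_pos: [308.9, -465.4, 403.8]
eef_rot: [[0.896, 0.443, -0.0], [0.443, -0.896, 0.003], [0.001, -0.003, -1.0]]
force: [-0.1, -0.1, -0.5]
grip_width: 85.3
gripper_force: 0.0
time_s: 1.37
eef_pos: [330.3, -352.2, 404.3]
eef_rot: [[0.896, 0.444, 0.0], [0.444, -0.896, 0.002], [0.001, -0.002, -1.0]]
force: [0.7, -0.3, 0.9]
grip_width: 85.2
gripper_force: 0.0
sqtop (array([538.9, -96.2, 168.8]), np.float64(0.6865185389808794))
[538.  -95.9 172. ] [541.8 -99.6 172. ]
240 394 [195.7 202.8] 34.37424269511098 [3.2 9.9]
260 2152 [196.8 204.3] 35.01762490733054 [ 8.1 21.2]
290 5650 [208. 196.] -38.58828752987774 [26.5 37.6]
320 10324 [210.  194.8] -34.378337586558025 [32.6 39.4]
50 -141.87016030129536
56 -147.69393676514
62 -153.51550650025644
[ 1.2 -1.7]
```

```bash
P="python3 -m pendant"
$P '[{"xyz":[0.696,-0.926,0],"twist":0},{"xyz":[0.696,-0.926,0],"twist":0},{"xyz":[0.696,-0.926,0],"twist":0}]' >/dev/null
$P '[{"xyz":[0.696,-0.926,0],"twist":0},{"xyz":[0.696,-0.926,0],"twist":0},{"xyz":[0.696,-0.926,0],"twist":0}]'>/dev/null
$P '[{"xyz":[0.696,-0.926,0],"twist":0},{"xyz":[0.696,-0.926,0],"twist":0},{"xyz":[0.696,-0.926,0],"twist":0}]'>/dev/null
$P '[{"xyz":[0.696,-0.926,0],"twist":0},{"xyz":[0.696,-0.926,0],"twist":0},{"xyz":[0.696,-0.926,0],"twist":0}]'>/dev/null
$P '[{"xyz":[0.696,-0.926,0],"twist":0},{"xyz":[0.696,-0.926,0],"twist":0},{"xyz":[0.696,-0.926,0],"twist":0}]'
$P '[{"xyz":[0.696,-0.926,0],"twist":-0.28},{"xyz":[0.696,-0.926,0],"twist":-0.28},{"xyz":[0.696,-0.926,0],"twist":-0.28},{"xyz":[0.696,-0.926,0.3],"twist":-0.28},{"xyz":[0.696,-0.926,0.6],"twist":-0.28},{"xyz":[0.696,-0.926,0.6],"twist":-0.28},{"xyz":[0.696,-0.926,0.6],"twist":-0.28},{"xyz":[0.696,-0.926,0.6],"twist":-0.28},{"xyz":[0.696,-0.926,0.6],"twist":-0.28},{"xyz":[0.696,-0.926,0.6],"twist":-0.28}]'
python3 - <<'E'
from h import *
t=grab("top");s=grab("scene");tile([(t,204,236),(s,328,198)],"pics/z3.png")
E
```

```text
time_s: 2.62
eef_pos: [438.8, 215.4, 405.2]
eef_rot: [[0.897, 0.441, 0.001], [0.441, -0.897, 0.0], [0.002, 0.0, -1.0]]
force: [1.8, -0.3, -0.6]
grip_width: 85.5
gripper_force: 0.0
time_s: 3.45
eef_pos: [460.5, 326.5, 345.3]
eef_rot: [[0.236, 0.972, 0.001], [0.972, -0.236, 0.0], [0.001, 0.001, -1.0]]
force: [-0.5, 0.2, -0.8]
grip_width: 85.6
gripper_force: 0.0
```

View pics/z3.png

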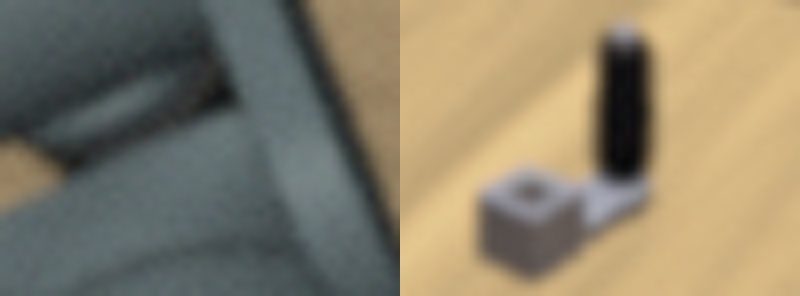

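```bash
P="python3 -m pendant"
$P '[{"xyz":[0,0.0,0.35],"twist":0},{"xyz":[0,0,0.7],"twist":0},{"xyz":[0,0,1],"twist":0},{"xyz":[0,0,1],"twist":0}]'
$P '[{"xyz":[0,0,0.2],"twist":0},{"xyz":[0,0,0.4],"twist":0},{"xyz":[0,0,0.55],"twist":0},{"xyz":[0,0,0.67],"twist":0},{"xyz":[0,0,0.67],"twist":0},{"xyz":[0,0,0.67],"twist":0}]'
$P '[{"xyz":[0,0,0],"twist":0},{"xyz":[0,0,0],"twist":0},{"xyz":[0,0,0],"twist":0},{"xyz":[0,0,0],"twist":0},{"xyz":[0,0,0],"twist":0},{"xyz":[0,0,0],"twist":0},{"xyz":[0,0,0],"twist":0},{"xyz":[0,0,0],"twist":0},{"xyz":[0,0,0],"twist":0},{"xyz":[0,0,0],"twist":0}]' 1 60
```

```text
time_s: 3.88
eef_pos: [457.5, 325.3, 238.6]
eef_rot: [[0.234, 0.972, -0.011], [0.972, -0.234, -0.005], [-0.007, -0.009, -1.0]]
force: [-0.8, 0.4, -0.8]
grip_width: 85.4
gripper_force: 0.0
time_s: 4.38
eef_pos: [460.4, 326.8, 178.5]
eef_rot: [[0.234, 0.972, 0.001], [0.972, -0.234, 0.0], [0.0, 0.001, -1.0]]
force: [0.2, 0.2, 0.9]
grip_width: 85.8
gripper_force: 0.0
time_s: 5.22
eef_pos: [460.5, 326.8, 178.5]
eef_rot: [[0.233, 0.972, 0.001], [0.972, -0.233, 0.0], [0.001, 0.001, -1.0]]
force: [-0.8, -0.8, 6.1]
grip_width: 28.7
gripper_force: 60.8
```

```bash
P="python3 -m pendant"
$P '[{"xyz":[0,0,-0.1],"twist":0},{"xyz":[0,0,-0.4],"twist":0},{"xyz":[0,0,-0.8],"twist":0},{"xyz":[0,0,-1],"twist":0}]'
$P '[{"xyz":[0,0,-0.4],"twist":0},{"xyz":[0,0,-0.8],"twist":0},{"xyz":[0,0,-1],"twist":0},{"xyz":[0,0,-1],"twist":0}]'
$P '[{"xyz":[-0.3,0.13,-0.1],"twist":0},{"xyz":[-0.65,0.29,-0.1],"twist":0},{"xyz":[-0.98,0.434,-0.1],"twist":0},{"xyz":[-0.98,0.434,-0.1],"twist":0}]' >/dev/null
$P '[{"xyz":[-0.3,0.13,0],"twist":0},{"xyz":[-0.65,0.29,0],"twist":0},{"xyz":[-0.98,0.434,0],"twist":0},{"xyz":[-0.98,0.434,0],"twist":0}]' >/dev/null
$P '[{"xyz":[-0.3,0.13,0],"twist":0},{"xyz":[-0.65,0.29,0],"twist":0},{"xyz":[-0.98,0.434,0],"twist":0},{"xyz":[-0.98,0.434,0],"twist":0}]' >/dev/null
$P '[{"xyz":[-0.3,0.13,0],"twist":0.03},{"xyz":[-0.65,0.29,0],"twist":0.06},{"xyz":[-0.98,0.434,0],"twist":0.1},{"xyz":[-0.98,0.434,0],"twist":0.1306},{"xyz":[-0.98,0.434,0],"twist":0.1306},{"xyz":[-0.98,0.434,0],"twist":0.1306},{"xyz":[-0.98,0.434,0],"twist":0.1306}]'
python3 - <<'E'
from h import *
t=grab("top");s=grab("scene")
f=lambda i,u,v,k:cv2.resize(i[v:v+90,u:u+60],(k*60,k*90),interpolation=cv2.INTER_CUBIC)
cv2.imwrite("pics/z4.png",np.hstack([f(t,380,180,6),f(s,265,205,6)]))
E
```

```text
time_s: 5.55
eef_pos: [460.2, 326.9, 280.9]
eef_rot: [[0.233, 0.972, 0.002], [0.972, -0.233, 0.001], [0.002, 0.002, -1.0]]
force: [0.9, 0.8, -2.5]
grip_width: 28.8
gripper_force: 60.4
time_s: 5.88
eef_pos: [460.8, 327.1, 383.7]
eef_rot: [[0.233, 0.972, 0.009], [0.972, -0.233, 0.004], [0.006, 0.008, -1.0]]
force: [0.3, -0.6, -2.5]
grip_width: 29.4
gripper_force: 60.5
time_s: 7.47
eef_pos: [537.0, -93.9, 386.2]
eef_rot: [[0.599, 0.801, -0.002], [0.801, -0.599, 0.001], [-0.0, -0.003, -1.0]]
force: [0.9, -0.4, -2.8]
grip_width: 28.7
gripper_force: 60.8
```

View pics/z4.png

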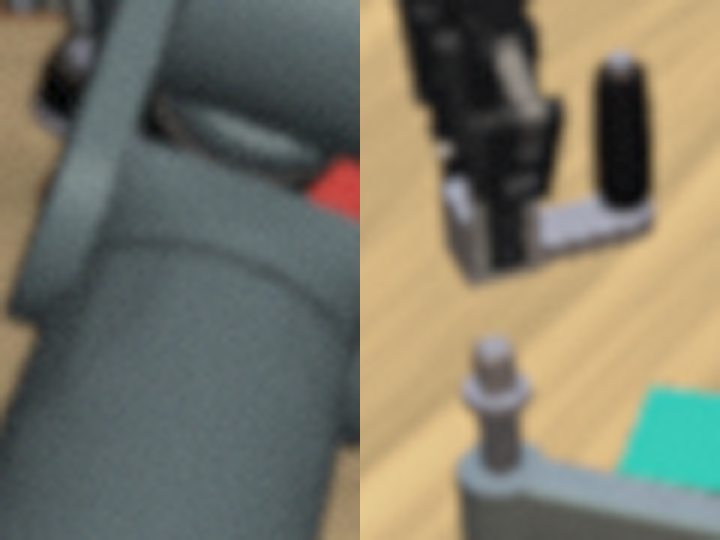

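```bash
P="python3 -m pendant"
$P '[{"xyz":[0.01,0.015,0.1],"twist":0},{"xyz":[0.01,0.015,0.2],"twist":0},{"xyz":[0.01,0.015,0.25],"twist":0},{"xyz":[0.01,0.015,0.25],"twist":0},{"xyz":[0.01,0.015,0.25],"twist":0}]'
python3 - <<'E'
from h import *
np.set_printoptions(precision=1,suppress=True)
a=np.radians(53.2);X=np.array([np.cos(a),np.sin(a)]);Y=np.array([-X[1],X[0]])
c=np.array([537.,-93.9])
q=lambda p:tuple(np.round((np.array(p)-(265,205))*6+(360+3,3)))
for sx,sy in((-1,-1),(1,-1),(-1,1)): print("corner",sx,sy,q(proj("scene",np.r_[c+15*sx*X+15*sy*Y,208])))
print("pin top",q(proj("scene",np.r_[c+55*X,282])))
for z in (150,154,158): print(z,"collar",q(proj("scene",[538,-95,z])),"top",q(proj("scene",[538,-95,z+20])))
E
```

```text
time_s: 7.98
eef_pos: [539.0, -95.0, 361.7]
eef_rot: [[0.601, 0.799, -0.002], [0.799, -0.601, 0.001], [-0.0, -0.002, -1.0]]
force: [-0.5, 0.7, -3.1]
grip_width: 29.2
gripper_force: 60.8
corner -1 -1 (np.float64(464.0), np.float64(291.0))
corner 1 -1 (np.float64(537.0), np.float64(273.0))
corner -1 1 (np.float64(438.0), np.float64(251.0))
pin top (np.float64(613.0), np.float64(68.0))
150 collar (np.float64(496.0), np.float64(384.0)) top (np.float64(493.0), np.float64(343.0))
154 collar (np.float64(495.0), np.float64(376.0)) top (np.float64(493.0), np.float64(335.0))
158 collar (np.float64(495.0), np.float64(368.0)) top (np.float64(492.0), np.float64(327.0))
```

```bash
python3 - <<'E'
from h import *
s=np.mean([grab("scene").astype(float) for _ in range(4)],0)
c=s[215:290,265:325];c=cv2.resize(c,(480,600),interpolation=cv2.INTER_CUBIC);cv2.imwrite("pics/z5.png",np.clip(c*1.2,0,255))
a=np.radians(76.5);X=np.array([np.cos(a),np.sin(a)]);c=np.array([460.5,326.8])
for z in(72,74,76):print("pin on shelf pred",proj("scene",np.r_[c+55*X,z]),proj("top",np.r_[c+55*X,z]))
print("hub",proj("scene",np.r_[c,30]))
q=lambda p:tuple(np.round((np.array(p)-(265,215)+.5)*8))
a=np.radians(53.1);X=np.array([np.cos(a),np.sin(a)]);Y=np.array([-X[1],X[0]]);c=np.array([539.,-95])
for sx,sy in((-1,-1),(1,-1),(-1,1)): print("corner",sx,sy,q(proj("scene",np.r_[c+15*sx*X+15*sy*Y,183.2])))
for z in(72,74,76):print("pin",q(proj("scene",np.r_[c+55*X,183.2+z])))
E
```

```text
pin on shelf pred (np.float64(355.0402338875814), np.float64(203.26914888120203)) (np.float64(214.60818570104902), np.float64(249.8223958539563))
pin on shelf pred (np.float64(355.04937445785606), np.float64(202.7099547160883)) (np.float64(214.45347438925432), np.float64(249.7102971212731))
pin on shelf pred (np.float64(355.058530301043), np.float64(202.15005414369958)) (np.float64(214.29833686024296), np.float64(249.5978862904024))
hub (np.float64(343.1494874723045), np.float64(221.6442252812823))
corner -1 -1 (np.float64(147.0), np.float64(382.0))
corner 1 -1 (np.float64(244.0), np.float64(357.0))
corner -1 1 (np.float64(113.0), np.float64(328.0))
pin (np.float64(344.0), np.float64(93.0))
pin (np.float64(344.0), np.float64(87.0))
pin (np.float64(344.0), np.float64(82.0))[ WARN:0@1.053] global loadsave.cpp:1063 imwrite_ Unsupported depth image for selected encoder is fallbacked to CV_8U.
```

View pics/z5.png

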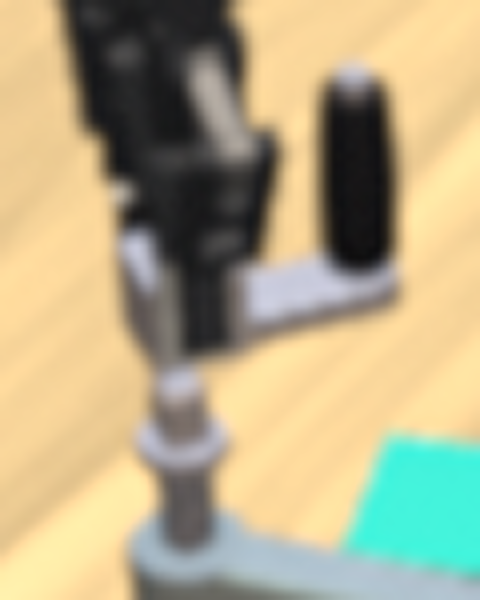

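The crank is held level, with its arm to the right (hub bottom about (180,360) in the crop) and the screw top directly below at (180,380). I'll lower and feel for contact.

```bash
P="python3 -m pendant"
for i in 1; do
$P '[{"xyz":[0,0,0.03],"twist":0},{"xyz":[0,0,0.06],"twist":0},{"xyz":[0,0,0.06],"twist":0},{"xyz":[0,0,0.06],"twist":0}]' | grep -v rot
$P '[{"xyz":[0,0,0.03],"twist":0},{"xyz":[0,0,0.03],"twist":0},{"xyz":[0,0,0.03],"twist":0}]' | grep -v rot
$P '[{"xyz":[0,0,0.03],"twist":0},{"xyz":[0,0,0.03],"twist":0},{"xyz":[0,0,0.03],"twist":0}]' | grep -v rot
done
```

```text
time_s: 8.52
eef_pos: [539.1, -95.1, 356.3]
force: [-1.4, 0.1, -3.9]
grip_width: 28.8
gripper_force: 60.8
time_s: 8.77
eef_pos: [539.1, -95.2, 353.5]
force: [-0.2, -0.3, -3.1]
grip_width: 29.2
gripper_force: 60.8
time_s: 9.02
eef_pos: [539.1, -95.1, 350.4]
force: [-0.1, -0.2, -3.7]
grip_width: 29.1
gripper_force: 60.8
```

```bash
P="python3 -m pendant"
$P '[{"xyz":[0,0,0.02],"twist":0},{"xyz":[0,0,0.02],"twist":0},{"xyz":[0,0,0.02],"twist":0}]' | egrep 'pos|force:'
$P '[{"xyz":[0,0,0.02],"twist":0},{"xyz":[0,0,0.02],"twist":0},{"xyz":[0,0,0.02],"twist":0}]' | egrep 'pos|force:'
```

```text
eef_pos: [539.4, -95.2, 349.3]
force: [-1.2, -0.9, 0.4]
gripper_force: 61.3
eef_pos: [539.6, -95.3, 348.9]
force: [-4.4, 2.7, 9.4]
gripper_force: 62.5
```

```bash
python3 - <<'E'
from h import *
for i in range(3):
    s=arm.read_state();print(s["eef_pos"].round(2),s["force"].round(2),s["ft_torque"].round(3));print(s["eef_rot"].round(4)[:,2])
    grab("scene")
E
```

```text
[539.6  -95.26 348.91] [-4.44  2.74  9.36] [ 0.154  0.95  -0.036]
[ 1.e-03 -6.e-04 -1.e+00]
[539.58 -95.23 348.92] [-5.1   2.18  9.48] [0.17  0.932 0.004]
[ 1.e-03 -7.e-04 -1.e+00]
[539.59 -95.24 348.94] [-4.71  1.62  9.13] [0.152 0.951 0.008]
[ 1.1e-03 -7.0e-04 -1.0e+00]
```

```bash
cat > st.py <<'E'
from h import *
s=arm.read_state();F=s["force"]-[0,0,-3.3];T=s["ft_torque"]-[-.076,.057,0];x,y=s["eef_rot"][:,0],s["eef_rot"][:,1]
print(round(s["time_s"],2),s["eef_pos"].round(2),"yaw",np.degrees(np.arctan2(x[1],x[0])).round(2),"F tool x,y,up",(F@x).round(1),(F@y).round(1),F[2].round(1),"Tz",T[2].round(3))
if F[2]>4:
    r=np.array([(-T[1]-.178*F[0])/F[2],(T[0]-.178*F[1])/F[2],0])*1000
    print("contact tool x,y mm",(r@x).round(1),(r@y).round(1))
E
python3 st.py; P="python3 -m pendant"
$P '[{"xyz":[0,0,-0.04],"twist":0},{"xyz":[-0.02,-0.01,-0.04],"twist":0},{"xyz":[-0.02,-0.01,-0.04],"twist":0},{"xyz":[-0.02,-0.01,-0.01],"twist":0},{"xyz":[-0.02,-0.01,0],"twist":0},{"xyz":[-0.02,-0.01,0],"twist":0},{"xyz":[-0.02,-0.01,0],"twist":0}]' >/dev/null; python3 st.py
```

```text
9.67 [539.58 -95.26 348.91] yaw 53.02 F tool x,y,up -1.1 -5.4 12.3 Tz 0.008
contact tool x,y mm -12.8 6.8
10.25 [537.4  -96.53 346.96] yaw 53.01 F tool x,y,up -2.3 1.4 3.5 Tz -0.001
```

```bash
P="python3 -m pendant"
$P '[{"xyz":[0,0,0.01],"twist":0},{"xyz":[0,0,0.02],"twist":0},{"xyz":[0,0,0.02],"twist":0}]' >/dev/null; python3 st.py
$P '[{"xyz":[0,0,0.01],"twist":0},{"xyz":[0,0,0.01],"twist":0},{"xyz":[0,0,0.01],"twist":0}]' >/dev/null; python3 st.py
```

```text
10.5 [537.53 -96.7  345.9 ] yaw 53.01 F tool x,y,up -5.5 1.0 8.2 Tz -0.023
contact tool x,y mm 32.0 8.5
10.75 [537.41 -96.95 344.18] yaw 53.01 F tool x,y,up -5.6 3.3 5.1 Tz -0.065
contact tool x,y mm 10.9 -1.0
```

```bash
P="python3 -m pendant"
$P '[{"xyz":[-0.01,0.005,0.0],"twist":0.006},{"xyz":[-0.01,0.005,0.02],"twist":0.006},{"xyz":[-0.01,0.005,0.03],"twist":0.006},{"xyz":[-0.01,0.005,0.03],"twist":0.006}]' >/dev/null; python3 st.py
$P '[{"xyz":[0,0,0.02],"twist":0},{"xyz":[0,0,0.03],"twist":0},{"xyz":[0,0,0.03],"twist":0}]' >/dev/null; python3 st.py
```

```text
11.08 [537.24 -97.46 340.53] yaw 51.94 F tool x,y,up -0.6 5.1 1.3 Tz 0.064
11.33 [537.26 -97.47 337.72] yaw 51.94 F tool x,y,up -1.6 5.5 2.0 Tz 0.043
```

```bash
P="python3 -m pendant"
$P '[{"xyz":[0,0.008,0.01],"twist":-0.003},{"xyz":[0,0.008,0.02],"twist":-0.003},{"xyz":[0,0.008,0.03],"twist":-0.003},{"xyz":[0,0.008,0.03],"twist":-0.003}]' >/dev/null; python3 st.py
$P '[{"xyz":[0,0,0.02],"twist":0},{"xyz":[0,0,0.03],"twist":0},{"xyz":[0,0,0.03],"twist":0}]' >/dev/null; python3 st.py
$P '[{"xyz":[0,0,0.02],"twist":0},{"xyz":[0,0,0.02],"twist":0},{"xyz":[0,0,0.02],"twist":0}]' >/dev/null; python3 st.py
```

```text
11.67 [537.57 -97.69 334.22] yaw 52.47 F tool x,y,up -0.5 3.2 0.7 Tz 0.083
11.92 [537.57 -97.71 331.32] yaw 52.47 F tool x,y,up -0.7 4.1 0.7 Tz 0.056
12.17 [537.58 -97.73 329.47] yaw 52.46 F tool x,y,up -1.0 3.4 1.3 Tz -0.017
```

```bash
P="python3 -m pendant"
$P '[{"xyz":[0,0.005,0.01],"twist":0},{"xyz":[0,0.005,0.02],"twist":0},{"xyz":[0,0.005,0.02],"twist":0}]' >/dev/null; python3 st.py
$P '[{"xyz":[0,0,0.01],"twist":0},{"xyz":[0,0,0.02],"twist":0},{"xyz":[0,0,0.02],"twist":0}]' >/dev/null; python3 st.py
```

```text
12.42 [538.   -97.88 329.34] yaw 52.48 F tool x,y,up -3.7 -5.3 13.7 Tz 0.04
contact tool x,y mm 4.5 17.5
12.67 [538.16 -97.86 329.22] yaw 52.5 F tool x,y,up -5.9 -9.6 24.7 Tz -0.065
contact tool x,y mm 6.7 -1.2
```

```bash
P="python3 -m pendant"
$P '[{"xyz":[0,-0.005,-0.04],"twist":0},{"xyz":[0,-0.005,-0.04],"twist":0}]' >/dev/null; python3 st.py
$P '[{"xyz":[0,0,0],"twist":0},{"xyz":[0,0,0],"twist":0},{"xyz":[0,0,0],"twist":0},{"xyz":[0,0,0],"twist":0},{"xyz":[0,0,0],"twist":0},{"xyz":[0,0,0],"twist":0},{"xyz":[0,0,0],"twist":0}]' 0 20 | egrep 'pos|width|force:'
$P '[{"xyz":[0,0,-0.3],"twist":0},{"xyz":[0,0,-0.6],"twist":0},{"xyz":[0,0,-1],"twist":0},{"xyz":[0.25,0,-1],"twist":0},{"xyz":[0.55,0,-1],"twist":0},{"xyz":[0.55,0,-1],"twist":0},{"xyz":[0.55,0,-1],"twist":0}]'
python3 - <<'E'
from h import *
s=grab("scene");c=s[200:290,265:345];cv2.imwrite("pics/z6.png",cv2.resize(c,(480,540),interpolation=cv2.INTER_CUBIC))
q=lambda p:tuple(np.round((np.array(p)-(265,200)+.5)*6))
a=np.radians(52.5);X=np.array([np.cos(a),np.sin(a)]);c=np.array([538.,-98])
print("pin pred",q(proj("scene",np.r_[c+55*X,225])),"hub top",q(proj("scene",np.r_[c,181])))
E
```

```text
12.83 [537.52 -97.66 330.04] yaw 52.47 F tool x,y,up -1.1 2.3 2.3 Tz 0.017
eef_pos: [537.6, -97.7, 329.6]
force: [-0.1, -0.1, 0.6]
grip_width: 85.5
gripper_force: 0.0
time_s: 14.0
eef_pos: [571.5, -53.2, 429.6]
eef_rot: [[0.608, 0.794, -0.0], [0.794, -0.608, -0.0], [-0.0, -0.0, -1.0]]
force: [0.6, -0.4, -0.8]
grip_width: 85.1
gripper_force: 0.0
pin pred (np.float64(255.0), np.float64(229.0)) hub top (np.float64(127.0), np.float64(355.0))
```

View pics/z6.png

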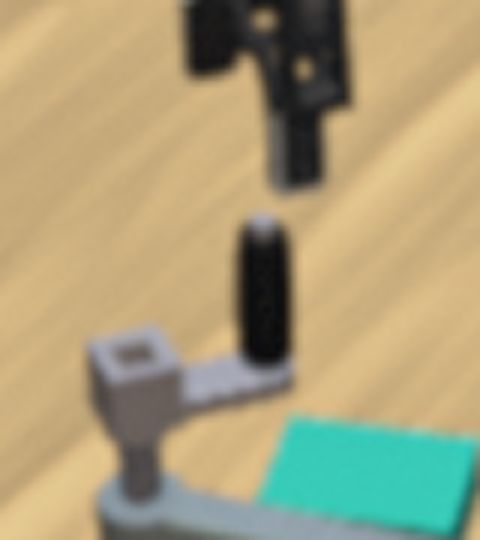

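The picture shows the crank seated on the collar (hub (133,352), grip top (262,222)), matching the prediction to about 1 px. Next I'll take the grip.

```bash
P="python3 -m pendant"
$P '[{"xyz":[0,0,0.3],"twist":0},{"xyz":[0,0,0.55],"twist":0},{"xyz":[0,0,0.735],"twist":0},{"xyz":[0,0,0.735],"twist":0},{"xyz":[0,0,0.735],"twist":0}]' |egrep 'pos|force:'
$P '[{"xyz":[0,0,0],"twist":0},{"xyz":[0,0,0],"twist":0},{"xyz":[0,0,0],"twist":0},{"xyz":[0,0,0],"twist":0},{"xyz":[0,0,0],"twist":0},{"xyz":[0,0,0],"twist":0},{"xyz":[0,0,0],"twist":0},{"xyz":[0,0,0],"twist":0},{"xyz":[0,0,0],"twist":0}]' 1 40 
python3 st.py
```

```text
eef_pos: [570.6, -54.7, 355.2]
force: [-0.1, 0.5, 0.1]
gripper_force: 0.0
time_s: 15.22
eef_pos: [571.4, -54.1, 356.9]
eef_rot: [[0.609, 0.793, 0.001], [0.793, -0.609, -0.0], [0.001, 0.001, -1.0]]
force: [0.4, 0.8, 3.2]
grip_width: 23.1
gripper_force: 39.1
15.22 [571.37 -54.13 356.87] yaw 52.47 F tool x,y,up 0.9 -0.1 6.5 Tz -0.02
contact tool x,y mm -19.2 -0.1
```

```bash
P="python3 -m pendant"
cat > w.py <<'E'
from h import *
s=arm.read_state();A=np.array([538.,-97.3]);F=s["force"];p=s["eef_pos"]
d=p[:2]-A;r=np.hypot(*d);u=d/r;t=np.array([u[1],-u[0]])
print(round(s["time_s"],2),"z",p[2].round(2),"r",r.round(2),"theta",round((52.5-np.degrees(np.arctan2(d[1],d[0])))%360,1),"pull",(-F[:2]@t).round(2),"radial",(F[:2]@u).round(2),"up",F[2].round(2),"grip",s["grip_width"].round(1))
E
python3 w.py
$P '[{"xyz":[-0.008,0.096,0.002],"twist":0},{"xyz":[-0.033,0.188,0.004],"twist":0},{"xyz":[-0.074,0.275,0.007],"twist":0},{"xyz":[-0.129,0.354,0.009],"twist":0},{"xyz":[-0.196,0.421,0.011],"twist":0},{"xyz":[-0.275,0.476,0.013],"twist":0}]' >/dev/null; python3 w.py
```

```text
Traceback (most recent call last):
  File "w.py", line 4, in <module>
    print(round(s["time_s"],2),"z",p[2].round(2),"r",r.round(2),"theta",round((52.5-np.degrees(np.arctan2(d[1],d[0])))%360,1),"pull",(-F[:2]@t).round(2),"radial",(F[:2]@u).round(2),"up",F[2].round(2),"grip",s["grip_width"].round(1))
                                                                                                                                                                                                               ^^^^^^^^^^^^^^^^^^^^^
AttributeError: 'float' object has no attribute 'round'
Traceback (most recent call last):
  File "w.py", line 4, in <module>
    print(round(s["time_s"],2),"z",p[2].round(2),"r",r.round(2),"theta",round((52.5-np.degrees(np.arctan2(d[1],d[0])))%360,1),"pull",(-F[:2]@t).round(2),"radial",(F[:2]@u).round(2),"up",F[2].round(2),"grip",s["grip_width"].round(1))
                                                                                                                                                                                                               ^^^^^^^^^^^^^^^^^^^^^
AttributeError: 'float' object has no attribute 'round'
```

```bash
sed -i 's/s\["grip_width"\].round(1)/round(s["grip_width"],1)/' w.py; python3 w.py
```

```text
15.72 z 355.75 r 55.23 theta 60.2 pull 4.99 radial -1.24 up 6.98 grip 22.7
```

```bash
P="python3 -m pendant"
$P '[{"xyz":[-0.087,0.041,0.002],"twist":0},{"xyz":[-0.179,0.065,0.004],"twist":0},{"xyz":[-0.275,0.074,0.007],"twist":0},{"xyz":[-0.371,0.065,0.009],"twist":0},{"xyz":[-0.463,0.041,0.011],"twist":0},{"xyz":[-0.55,0,0.013],"twist":0}]' >/dev/null; python3 w.py
$P '[{"xyz":[-0.079,-0.055,0.002],"twist":0},{"xyz":[-0.146,-0.123,0.004],"twist":0},{"xyz":[-0.201,-0.201,0.007],"twist":0},{"xyz":[-0.242,-0.288,0.009],"twist":0},{"xyz":[-0.267,-0.381,0.011],"twist":0},{"xyz":[-0.275,-0.476,0.013],"twist":0}]' >/dev/null; python3 w.py
```

```text
16.22 z 355.12 r 55.99 theta 119.8 pull 4.3 radial -0.05 up 5.21 grip 22.8
16.72 z 354.21 r 56.23 theta 178.6 pull 5.83 radial 0.98 up 3.72 grip 22.8
```

```bash
P="python3 -m pendant"
$P '[{"xyz":[0.008,-0.096,0.004],"twist":0},{"xyz":[0.033,-0.188,0.008],"twist":0},{"xyz":[0.074,-0.275,0.011],"twist":0},{"xyz":[0.129,-0.354,0.014],"twist":0},{"xyz":[0.196,-0.421,0.017],"twist":0},{"xyz":[0.275,-0.476,0.02],"twist":0}]' >/dev/null; python3 w.py
$P '[{"xyz":[0.087,-0.041,0.003],"twist":0},{"xyz":[0.179,-0.065,0.005],"twist":0},{"xyz":[0.275,-0.074,0.008],"twist":0},{"xyz":[0.371,-0.065,0.01],"twist":0},{"xyz":[0.463,-0.041,0.013],"twist":0},{"xyz":[0.55,0,0.015],"twist":0}]' >/dev/null; python3 w.py
$P '[{"xyz":[0.079,0.055,0.003],"twist":0},{"xyz":[0.146,0.123,0.005],"twist":0},{"xyz":[0.201,0.201,0.008],"twist":0},{"xyz":[0.242,0.288,0.01],"twist":0},{"xyz":[0.267,0.381,0.013],"twist":0},{"xyz":[0.275,0.476,0.015],"twist":0}]' >/dev/null; python3 w.py
```

```text
17.22 z 352.45 r 55.13 theta 238.4 pull 4.91 radial 7.87 up 12.59 grip 22.7
17.72 z 350.39 r 54.6 theta 300.1 pull 4.98 radial 0.46 up 10.07 grip 23.0
18.22 z 348.53 r 54.77 theta 0.6 pull 4.98 radial -2.38 up 8.75 grip 22.8
```

```bash
P="python3 -m pendant"
$P '[{"xyz":[-0.008,0.096,0.002],"twist":0},{"xyz":[-0.033,0.188,0.004],"twist":0},{"xyz":[-0.074,0.275,0.007],"twist":0},{"xyz":[-0.129,0.354,0.009],"twist":0},{"xyz":[-0.196,0.421,0.011],"twist":0},{"xyz":[-0.275,0.476,0.013],"twist":0}]' >/dev/null; python3 w.py
$P '[{"xyz":[-0.087,0.041,0.002],"twist":0},{"xyz":[-0.179,0.065,0.004],"twist":0},{"xyz":[-0.275,0.074,0.007],"twist":0},{"xyz":[-0.371,0.065,0.009],"twist":0},{"xyz":[-0.463,0.041,0.011],"twist":0},{"xyz":[-0.55,0,0.013],"twist":0}]' >/dev/null; python3 w.py
$P '[{"xyz":[-0.079,-0.055,0.002],"twist":0},{"xyz":[-0.146,-0.123,0.004],"twist":0},{"xyz":[-0.201,-0.201,0.007],"twist":0},{"xyz":[-0.242,-0.288,0.009],"twist":0},{"xyz":[-0.267,-0.381,0.012],"twist":0},{"xyz":[-0.275,-0.476,0.015],"twist":0}]' >/dev/null; python3 w.py
```

```text
18.72 z 347.58 r 55.33 theta 60.3 pull 5.39 radial -3.06 up 11.0 grip 23.1
19.22 z 346.94 r 56.02 theta 119.7 pull 5.37 radial -0.93 up 7.32 grip 23.3
19.72 z 346.04 r 56.3 theta 178.2 pull 5.89 radial 4.11 up 7.35 grip 23.3
```

```bash
P="python3 -m pendant"
$P '[{"xyz":[0.008,-0.096,0.004],"twist":0},{"xyz":[0.033,-0.188,0.007],"twist":0},{"xyz":[0.074,-0.275,0.01],"twist":0},{"xyz":[0.129,-0.354,0.012],"twist":0},{"xyz":[0.196,-0.421,0.014],"twist":0},{"xyz":[0.275,-0.476,0.016],"twist":0}]' >/dev/null; python3 w.py
$P '[{"xyz":[0.087,-0.041,0.002],"twist":0},{"xyz":[0.179,-0.065,0.004],"twist":0},{"xyz":[0.275,-0.074,0.007],"twist":0},{"xyz":[0.371,-0.065,0.009],"twist":0},{"xyz":[0.463,-0.041,0.011],"twist":0},{"xyz":[0.55,0,0.013],"twist":0}]' >/dev/null; python3 w.py
```

```text
20.22 z 344.29 r 55.08 theta 238.3 pull 5.34 radial 10.78 up 15.84 grip 23.1
20.72 z 342.3 r 54.61 theta 300.2 pull 5.55 radial 1.77 up 11.44 grip 23.0
```

```bash
P="python3 -m pendant"
$P '[{"xyz":[0.079,0.055,0.002],"twist":0},{"xyz":[0.146,0.123,0.004],"twist":0},{"xyz":[0.201,0.201,0.006],"twist":0},{"xyz":[0.242,0.288,0.008],"twist":0},{"xyz":[0.267,0.381,0.01],"twist":0},{"xyz":[0.275,0.476,0.012],"twist":0}]' >/dev/null; python3 w.py
$P '[{"xyz":[-0.008,0.096,0.002],"twist":0},{"xyz":[-0.033,0.188,0.003],"twist":0},{"xyz":[-0.074,0.275,0.005],"twist":0},{"xyz":[-0.129,0.354,0.007],"twist":0},{"xyz":[-0.196,0.421,0.009],"twist":0},{"xyz":[-0.275,0.476,0.01],"twist":0}]' >/dev/null; python3 w.py
```

```text
21.22 z 340.45 r 54.8 theta 0.6 pull 5.39 radial -2.58 up 10.33 grip 23.1
21.72 z 339.6 r 55.35 theta 60.3 pull 5.48 radial -2.86 up 10.0 grip 22.9
```

```bash
P="python3 -m pendant"
$P '[{"xyz":[-0.087,0.041,0.002],"twist":0},{"xyz":[-0.179,0.065,0.004],"twist":0},{"xyz":[-0.275,0.074,0.007],"twist":0},{"xyz":[-0.371,0.065,0.009],"twist":0},{"xyz":[-0.463,0.041,0.011],"twist":0},{"xyz":[-0.55,0,0.013],"twist":0}]' >/dev/null; python3 w.py
$P '[{"xyz":[-0.079,-0.055,0.002],"twist":0},{"xyz":[-0.146,-0.123,0.004],"twist":0},{"xyz":[-0.201,-0.201,0.007],"twist":0}]' >/dev/null; python3 w.py
$P '[{"xyz":[-0.041,-0.087,0.002],"twist":0},{"xyz":[-0.066,-0.179,0.004],"twist":0},{"xyz":[-0.074,-0.275,0.007],"twist":0}]' >/dev/null; python3 w.py
```

```text
22.22 z 338.95 r 56.04 theta 119.7 pull 5.57 radial -1.2 up 6.76 grip 23.1
22.47 z 338.55 r 56.33 theta 149.0 pull 5.27 radial 0.28 up 6.37 grip 23.2
22.72 z 338.04 r 56.27 theta 178.2 pull 5.11 radial 3.88 up 7.05 grip 23.1
```

Still running free at 2.5 turns.

```bash
P="python3 -m pendant"
$P '[{"xyz":[0.008,-0.096,0.003],"twist":0},{"xyz":[0.033,-0.188,0.006],"twist":0},{"xyz":[0.074,-0.275,0.009],"twist":0}]' >/dev/null; python3 w.py
$P '[{"xyz":[0.055,-0.079,0.002],"twist":0},{"xyz":[0.122,-0.146,0.004],"twist":0},{"xyz":[0.201,-0.201,0.006],"twist":0}]' >/dev/null; python3 w.py
$P '[{"xyz":[0.087,-0.041,0.002],"twist":0},{"xyz":[0.179,-0.065,0.004],"twist":0},{"xyz":[0.275,-0.074,0.007],"twist":0}]' >/dev/null; python3 w.py
```

```text
22.97 z 337.35 r 55.74 theta 207.7 pull 4.5 radial 7.65 up 11.89 grip 23.4
23.22 z 336.45 r 55.05 theta 238.2 pull 5.64 radial 10.11 up 14.73 grip 23.0
23.47 z 335.47 r 54.68 theta 269.3 pull 5.67 radial 6.92 up 15.71 grip 23.1
```

```bash
P="python3 -m pendant"
$P '[{"xyz":[0.096,0.008,0.002],"twist":0},{"xyz":[0.188,0.033,0.004],"twist":0},{"xyz":[0.275,0.074,0.006],"twist":0}]' >/dev/null; python3 w.py
$P '[{"xyz":[0.079,0.055,0.002],"twist":0},{"xyz":[0.146,0.123,0.004],"twist":0},{"xyz":[0.201,0.201,0.006],"twist":0}]' >/dev/null; python3 w.py
```

```text
23.72 z 334.5 r 54.57 theta 300.0 pull 7.21 radial 2.25 up 14.02 grip 23.0
23.97 z 333.53 r 54.66 theta 330.2 pull 8.27 radial -0.75 up 11.17 grip 22.9
```

```bash
for i in 1 2 3; do python3 w.py; python3 -c "
from h import *
grab('top')"; done; python3 -m pendant '[{"xyz":[0,0,0],"twist":0}]'>/dev/null; python3 w.py
```

```text
23.97 z 333.53 r 54.66 theta 330.2 pull 8.27 radial -0.75 up 11.17 grip 22.9
24.02 z 333.6 r 54.47 theta 331.4 pull 6.71 radial 0.59 up 10.88 grip 22.9
24.07 z 333.63 r 54.46 theta 331.0 pull 3.34 radial 0.87 up 10.33 grip 22.9
24.2 z 333.71 r 54.37 theta 330.6 pull 3.83 radial 1.51 up 9.57 grip 23.1
```

```bash
P="python3 -m pendant"
$P '[{"xyz":[0.012,0.021,0.001],"twist":0},{"xyz":[0.022,0.043,0.001],"twist":0}]'>/dev/null; python3 w.py
$P '[{"xyz":[0.010,0.022,0.001],"twist":0}]'>/dev/null; python3 w.py
$P '[{"xyz":[0.009,0.022,0.001],"twist":0}]'>/dev/null; python3 w.py
$P '[{"xyz":[0.007,0.023,0.001],"twist":0}]'>/dev/null; python3 w.py
$P '[{"xyz":[0.006,0.023,0.001],"twist":0}]'>/dev/null; python3 w.py
```

```text
24.37 z 333.4 r 54.44 theta 335.0 pull 7.68 radial 0.32 up 11.51 grip 23.0
24.45 z 333.28 r 54.53 theta 337.5 pull 7.85 radial 0.88 up 12.89 grip 22.9
24.53 z 333.21 r 54.56 theta 340.0 pull 8.08 radial 1.24 up 13.57 grip 23.0
24.62 z 333.17 r 54.52 theta 342.6 pull 6.9 radial 0.61 up 12.53 grip 22.7
24.7 z 333.13 r 54.5 theta 345.0 pull 7.52 radial 0.81 up 13.89 grip 22.8
```

```bash
P="python3 -m pendant"
$P '[{"xyz":[0.005,0.023,0.001],"twist":0}]'>/dev/null; python3 w.py
$P '[{"xyz":[0.004,0.024,0.001],"twist":0}]'>/dev/null; python3 w.py
$P '[{"xyz":[0.003,0.024,0.001],"twist":0}]'>/dev/null; python3 w.py
$P '[{"xyz":[0.002,0.024,0.001],"twist":0}]'>/dev/null; python3 w.py
$P '[{"xyz":[0,0,-0.01],"twist":0},{"xyz":[0,0,-0.01],"twist":0},{"xyz":[0,0,-0.01],"twist":0}]'>/dev/null; python3 w.py
```

```text
24.78 z 333.04 r 54.52 theta 347.5 pull 7.53 radial 0.82 up 13.32 grip 23.2
24.87 z 332.95 r 54.49 theta 350.0 pull 8.05 radial 1.09 up 13.82 grip 23.2
24.95 z 332.92 r 54.47 theta 352.6 pull 7.55 radial 0.97 up 14.03 grip 23.3
25.03 z 332.85 r 54.45 theta 355.1 pull 7.61 radial 0.83 up 13.8 grip 23.2
25.28 z 333.14 r 54.29 theta 355.1 pull 4.83 radial 1.86 up 8.88 grip 22.9
```

```bash
P="python3 -m pendant"
$P '[{"xyz":[0,-0.005,-0.01],"twist":0},{"xyz":[0,-0.005,-0.01],"twist":0}]'>/dev/null; python3 w.py
$P '[{"xyz":[0,0,0],"twist":0},{"xyz":[0,0,0],"twist":0},{"xyz":[0,0,0],"twist":0},{"xyz":[0,0,0],"twist":0},{"xyz":[0,0,0],"twist":0},{"xyz":[0,0,0],"twist":0},{"xyz":[0,0,0],"twist":0},{"xyz":[0,0,0],"twist":0}]' 0 20 | egrep 'width|force:'
$P '[{"xyz":[0,0,-0.2],"twist":0},{"xyz":[0,0,-0.5],"twist":0},{"xyz":[0,0,-0.8],"twist":0},{"xyz":[0,0,-1],"twist":0},{"xyz":[0,0,-1],"twist":0}]' | egrep 'pos|force:'
$P '[{"xyz":[0,0,-0.3],"twist":0},{"xyz":[0,0,-0.5],"twist":0},{"xyz":[0,0,-0.5],"twist":0},{"xyz":[0,0,-0.5],"twist":0},{"xyz":[0,0,-0.5],"twist":0},{"xyz":[0,0,-0.5],"twist":0}]' | egrep 'pos|force:'
python3 - <<'E'
from h import *
s=grab("scene");cv2.imwrite("pics/z7.png",cv2.resize(s[170:420,170:480],(744,600),interpolation=cv2.INTER_CUBIC))
E
```

```text
25.45 z 333.45 r 54.18 theta 354.5 pull 2.89 radial 0.86 up 6.34 grip 23.2
force: [1.1, -1.0, -0.6]
grip_width: 85.2
gripper_force: 0.0
eef_pos: [567.5, -51.6, 439.1]
force: [0.4, 0.3, 0.0]
gripper_force: 0.0
eef_pos: [566.4, -51.4, 480.9]
force: [0.1, -0.4, -0.9]
gripper_force: 0.0
```

View pics/z7.png

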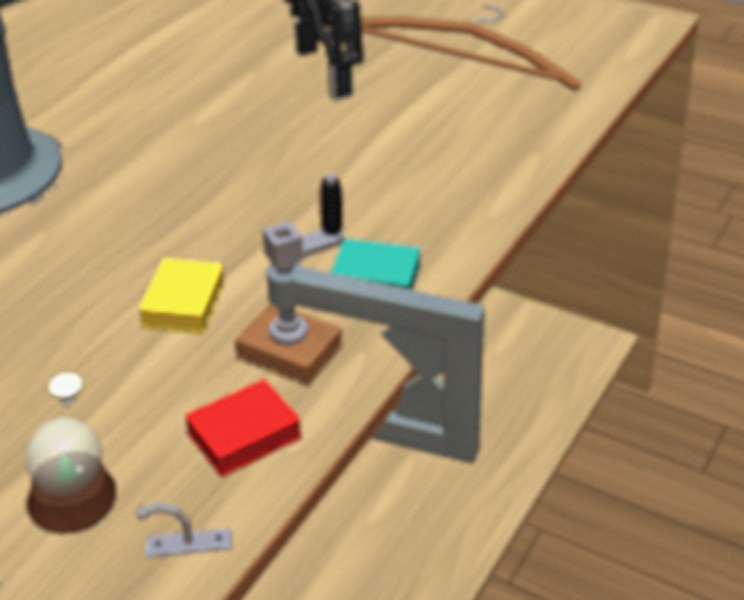

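The picture shows the crank seated on the screw (hub (283,240)), the foot on the oak block (288,328), everything else undisturbed and the gripper clear.

```bash
python3 -c "
from cell import arm
print(arm.sign_off())"
```

```text
the job is handed in; nothing more can be done
None
```

The clamp is wound down onto the block: the last pull readings at the grip were about 7.5–8 N (about 5 N running free), the crank is still on the screw, nothing else looks disturbed in the last picture, and the job is handed in.

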